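# Pack a carton in the transit case and fasten the hasp

## Robot

A 6-joint arm with a two-finger parallel gripper is mounted at the origin on a cart in front of the work surface, level with it; the furniture and walls round the work are solid. World frame = base frame: x ahead of the robot, y to its left, z up, the work surface at z = 0. Lengths are in m, angles in rad, forces in N, time in s.
With the tool pointing down it reaches from about 0.25 to 0.725 m from the base axis. Payload 4 kg.
Tool frame: the origin (TCP) lies at the very end of the fingers, on their centre line; the grasp point (between the pads) lies 19 mm behind it; z points along the fingers, y is the line along which they close (so a half turn about z gives the same grasp; the last joint's range is limited). The gripper opens to 85 mm and grips with 20 to 120 N. Pads are 22 mm wide; open, the fingers measure 114 mm over their backs; the gripper's body (76 mm by 85 mm) begins 54 mm behind the grasp point. The pads swing forward as they close: fully open they stand 13 mm farther back than shut.
Start: joints at [1.303, 0.241, 0.005, 1.335, 0, 1.571], TCP at [0.132, 0.482, 0.231] pointing down, gripper open.
Joint ranges: [-2.72, 2.72], [-1.05, 1.87], [-1.09, 1.28], [-1.99, 2.15], [-1.42, 1.44], [-3.14, 3.14]. Speed limits (rad/s): [2.79, 2.79, 3.14, 3.14, 3.14, 3.14].

## Interface

Orientations are given as a unit quaternion [x, y, z, w].
In Python, from workcell import * gives the robot as it stands. The module is installed in compiled form; this text tells all that it offers.
- The arm moves only by the tool send_rows, never from a script. Its argument "steps" is text: rows parted by semicolons, each of 7 numbers parted by spaces: the opening, from -1 (shut) to 1 (fully open), then the shift along the world's x, y, z in m, then the turn, a rotation vector about the world's x, y, z in rad. A call has exactly 5 rows; each row shifts and turns the commanded pose from where the row before left it; what a row does not reach is not made up. A row lasts 1/12 s, in which the tool goes at most 41.7 mm and 7.16 degrees, less where a joint would pass 70% of its speed; a pose out of reach is approached as far as the arm can. A call is refused whole if a number of a shift passes 0.0417 or a number of a turn 0.125, either way. A call with a gripper value outside its range is refused whole. The fingers move at their own pace and stop on an object; the grip force is fixed at half the most. Time passes only in rows, so rows that do not move let the fingers close, or fill a call up. It gives the time, the measured TCP pose, the force, the opening and the grip force at its end, in the units of the state.
- get_obs(): the state, without advancing time (a new reading comes with each control period).
- camera(name): name is "side" or "top"; returns a dict with "frame" (480x640x3 uint8, red, green, blue), "range_z" (480x640 float32, m along the optical axis (not along the pixel's ray), 0 where there is no reading), "camera_matrix" (3x3 intrinsics, pixels), "extrinsics" (4x4, takes a point from world to camera coordinates). Camera axes: x right, y down, z forward; pixel columns grow to the right and rows downward; lengths in m; the calibration is good to about 2 mm. A picture is of the moment at which its call begins.
- job_done(): hands the job in; it is judged then, once.
The state is a dict: "clock": time; "joint_pos": joint angles; "joint_vel": joint speeds; "tau": joint torques, N m; "eef_pos": TCP position; "tool_rot": TCP orientation; "ft_force": force on the tool from outside, world axes, zero at the start; "ft_torque": the same for the moment, N m; "grip_width": finger opening in m; "grasp_force": force on a finger pad.
Only numpy, scipy, OpenCV 4.12 (cv2) and the standard library are available. Lean on these libraries where they do the work, as an engineer would, in place of code of your own. Each camera call takes 0.05 s, during which the arm holds its last target. There are 200 camera calls.

## Task

Of the two cartons standing near each other to the right of the plywood transit case, pack the lower, pale one into the open case, setting it down gently so that it lies flat on the case's floor, then shut the lid fully. Next swing the steel hasp right over until it lies flat on the lid with the turn catch standing through its slot, and after that turn the catch clockwise (seen from above) to its stop, so that its bar lies across the hasp. Leave the tall carton, the stapler and the tape roll where they are.

Things in the scene. Friction and masses are not known exactly. Their poses are not given: they have to be found in the camera images.
- case: Plywood transit case, fixed, 200 x 200 mm. Origin: centre of its underside on the table; x points from its front (robot's side) to its back, z up. At the front (x -100 to -54 mm) a solid deck, top 87 mm up; behind it the open well, inside 146 mm (x -54 to 92) by 184 mm (y), rim 75 mm and floor 8 mm above the table, walls 8 mm thick.
- case_floor (a point): Centre of the well's floor: in the case's frame (19, 0, 8) mm; axes as the case's.
- lid_hinge (a point): Middle of the lid's hinge axis, at the back of the case: (100, 0, 75) mm in the case's frame. The axis runs along the case's y.
- lid (a joint): Angle of the plywood lid (152 mm from hinge to free edge, 200 mm wide, 12 mm thick): 0 = shut, top at 87 mm, flush with the deck; grows as it opens upwards and back, 1.57 = upright, stop at 1.9. The stiff hinge holds it at any angle (about 2 to 4 N at the free edge move it).
- lid_edge (a point): Middle of the lid's free edge, on its outer (upper when shut) face; moves with the lid; x points along the lid towards the hinge, z out of the outer face.
- hasp_hinge (a point): Middle of the hasp's hinge axis on the deck: (-75, 0, 92) mm in the case's frame. The axis runs along the case's y.
- hasp (a joint): Angle of the hasp, a steel plate 122 mm long, 46 mm wide, 4 mm thick, with a 10 mm bent-up lip at its end and a slot 22 mm wide, 33 to 95 mm from the hinge (solid beyond). 0 = closed, flat over the lid towards the case's +x, upper face 93 mm above the table; 1.57 = upright; more = leaning to the front, stop at 2.1. Stiff: stays at any angle, 1 to 2 N at its end move it.
- hasp_push (a point): Middle of the solid part of the hasp near its end, 108 mm from the hinge, on the face that is the upper one when closed (the face towards the robot while the hasp stands open); moves with the hasp; its x points away from the hinge, z out of that face.
- catch (a joint): Angle of the dark steel turn catch on the lid: 0 = its bar points along the case's x, so that the hasp's slot passes over it; grows clockwise seen from above; 1.5 = stop, bar across the hasp. Friction holds it where it is.
- catch_top (a point): Centre of the top of the catch's bar; moves with lid and catch; x along the bar, z out of the lid. Bar 44 mm long, 10 mm wide, 30 mm high, on a 12 mm post on the lid, 111 mm from the lid's hinge axis, midway across. Lid shut: the bar reaches from 97 to 127 mm above the table, its top 34 mm above the closed hasp's upper face.
- carton: The carton to pack, to the right of the case: the lower, pale grey-white one, 60 (x) x 110 (y) x 46 mm high, 0.09 kg. Origin: centre of its underside.
- tall_carton: The other carton to the right of the case, brown, 65 x 100 x 61 mm high; not to be moved. Origin: centre of its underside.
- stapler: Stapler, 32 x 138 x 48 mm, long along its y; bystander. Origin: centre of its underside.
- tape_roll: Roll of clear tape lying flat, 104 mm across, 48 mm high; bystander. Origin: centre of its underside.
Mind the look-alikes: they are no part of the job. What is shaped like the carton but purple or turquoise is not meant.

How it is judged:
By the outcome, as a careful person would: the job done as asked, in the order asked, and still so for the second after the job is handed in, with the robot touching nothing.
It also fails if it takes over 72 s, if anything falls off the work surface, if the arm or the gripper's body presses on something with over 40 N, if the wrist force passes 120 N, or if a joint passes its speed limit or range.

## Working session

There is one attempt and no reset: what is moved stays moved. The work goes in short steps, Python scripts to look and compute and a tool call to move; the robot and the scene stay as the last step left them, time stands still between calls to the robot, and variables do not carry over. Pictures are saved under pics/ and viewed, at most 10 in all, crops included, and the job is handed in when it is done.

Besides the shell and the picture viewer there is one more tool, called after "Emit:" in YAML: its name, and indented under it one key for each argument. send_rows: Moves the arm, as the interface text tells. Its arguments: {"type":"object","properties":{"steps":{"type":"string"}},"required":["steps"]}

```bash
mkdir -p pics; cat > h.py <<'E'
from workcell import *
import numpy as np, cv2
def snap(n,name):
    c=camera(n); cv2.imwrite(f'pics/{name}.png',c['frame'][:,:,::-1]); np.savez(f'pics/{name}.npz',**c); return c
def world(c):
    K=c['camera_matrix'];T=np.linalg.inv(c['extrinsics']);z=c['range_z'];v,u=np.mgrid[:480,:640]
    p=np.stack([(u-K[0,2])/K[0,0]*z,(v-K[1,2])/K[1,1]*z,z],-1)
    return p@T[:3,:3].T+T[:3,3]
E
python3 - <<'E'
from h import *
print(get_obs())
for n in('top','side'):
    c=snap(n,n+'0'); print(n,np.linalg.inv(c['extrinsics']).round(3))
E
```

```text
{'clock': 0.0, 'joint_pos': array([1.30298659e+00, 2.41424019e-01, 3.73117342e-03, 1.33518917e+00,
       9.43372974e-06, 1.57078094e+00]), 'joint_vel': array([-0.00179833, -0.00093477,  0.0004518 , -0.00197686,  0.00104334,
        0.00064831]), 'tau': array([ 4.29157208e-04, -3.72323370e+01,  2.52406508e+01,  1.70413591e-02,
       -5.37267272e-05, -9.14544493e-07]), 'eef_pos': array([0.13214186, 0.48157465, 0.23041009]), 'tool_rot': array([ 1.33497373e-01,  9.91048618e-01, -1.03287775e-03, -1.43907538e-04]), 'ft_force': array([0.28708144, 0.1073188 , 0.24858601]), 'ft_torque': array([-0.00638747,  0.00541247, -0.06569323]), 'grasp_force': 0.0, 'grip_width': 0.0851222822406321}
top [[ 0.19  -0.889  0.417 -0.033]
 [-0.982 -0.167  0.092 -0.314]
 [-0.012 -0.427 -0.904  1.35 ]
 [ 0.     0.     0.     1.   ]]
side [[ 0.879 -0.239  0.413  0.095]
 [-0.477 -0.408  0.779 -1.094]
 [-0.017 -0.881 -0.472  0.668]
 [ 0.     0.     0.     1.   ]]
```

View pics/top0.png

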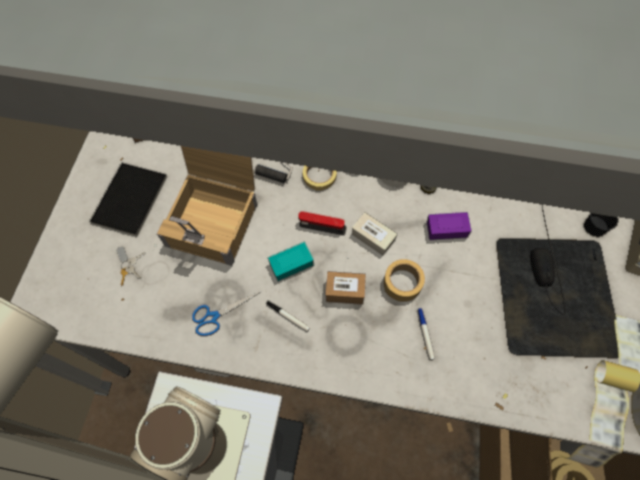

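View pics/side0.png

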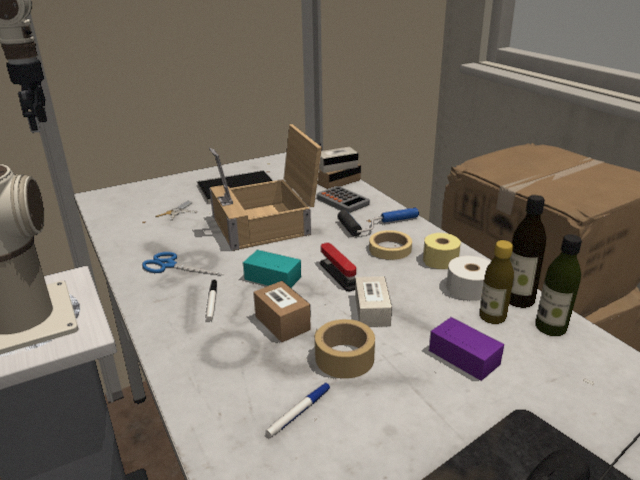

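The top view shows the pale carton at (373,232), tall brown carton (346,288), stapler (322,222), tape roll (405,280), the case at (210,215) with its lid up, and its hasp standing at (187,230). The side view agrees; teal and purple blocks are decoys.

```bash
python3 - <<'E'
from h import *
T=dict(np.load('pics/top0.npz'));S=dict(np.load('pics/side0.npz'))
W=world(T);V=world(S)
print('table',W[330,250],V[400,250])
def rect(W,box,zl,zh,n):
    u0,v0,u1,v1=box;p=W[v0:v1,u0:u1].reshape(-1,3);p=p[(p[:,2]>zl)&(p[:,2]<zh)]
    r=cv2.minAreaRect((p[:,:2]*1000).astype(np.float32));print(n,len(p),np.round(r[0],1),np.round(r[1],1),round(r[2],1),'z',np.median(p[:,2]).round(4))
for n,b,zl,zh in(('carton',(345,205,405,260),.038,.054),('tall',(318,262,372,310),.053,.07),('stapler',(290,205,347,240),.03,.055),('tape',(378,255,430,305),.04,.056),('teal',(262,238,320,285),.03,.06),
 ('caserim+deck',(155,170,262,265),.066,.096)): rect(W,b,zl,zh,n)
for n,b,zl,zh in(('carton',(345,270,400,330),.038,.054),('tall',(245,275,315,340),.053,.07),('tape',(308,315,380,380),.04,.056),('case',(205,175,315,250),.066,.096)): rect(V,b,zl,zh,'S'+n)
for nm,W_,b in (('top',W,(155,120,262,265)),('side',V,(200,110,325,250))):
    u0,v0,u1,v1=b;p=W_[v0:v1,u0:u1].reshape(-1,3)
    q=p[(p[:,2]>.1)&(p[:,2]<.4)&(p[:,0]>.2)];np.save(f'pics/{nm}hi.npy',q);print(nm,len(q),q.min(0),q.max(0))
c=np.concatenate([cv2.resize(cv2.imread('pics/top0.png')[125:275,150:350],None,fx=4,fy=4,interpolation=2)]);cv2.imwrite('pics/ct.png',c)
c=cv2.resize(cv2.imread('pics/side0.png')[115:255,195:335],None,fx=4,fy=4,interpolation=2);cv2.imwrite('pics/cs.png',c)
# heights above 0.15 in the workspace (obstacles)
a=W.reshape(-1,3);m=(a[:,0]>.1)&(a[:,0]<1)&(abs(a[:,1])<.6)&(a[:,2]>.3);print('over',m.sum(), a[m].min(0) if m.any() else '', a[m].max(0) if m.any() else '')
E
```

```text
table [ 0.29468215 -0.04295623  0.00262373] [ 0.3125263  -0.42902114  0.00272898]
carton 845 [ 605.3 -341.8] [168.3  63.8] 63.4 z 0.0457
tall 952 [ 444.7 -266.5] [ 68.6 100.4] 6.0 z 0.0605
stapler 486 [ 624.9 -166.7] [131.6  30.2] 89.1 z 0.0479
tape 623 [ 497. -415.] [105.2 102.7] 9.2 z 0.0479
teal 942 [ 493.7 -109.1] [ 66.  109.6] 36.7 z 0.0453
caserim+deck 2225 [574.  139.1] [205.8 212. ] 83.7 z 0.0846
Scarton 1339 [ 599.7 -329. ] [211.9  86.6] 59.4 z 0.0464
Stall 1234 [ 445.8 -267.3] [ 68.5 103.7] 6.8 z 0.0611
Stape 1266 [ 496.9 -415.5] [104.4 104.4] 15.6 z 0.0485
Scase 1824 [577.3 139.4] [211.7 216.2] 84.5 z 0.0781
top 1927 [0.46395317 0.02603874 0.10002849] [0.69991108 0.22751941 0.22904114]
side 3660 [0.46633872 0.02161219 0.10000973] [1.04980062 0.67678107 0.22867216]
over 107613 [ 0.1334049  -0.46010518  1.08081347] [ 0.251198   -0.07229238  1.13308227]
```

View pics/ct.png

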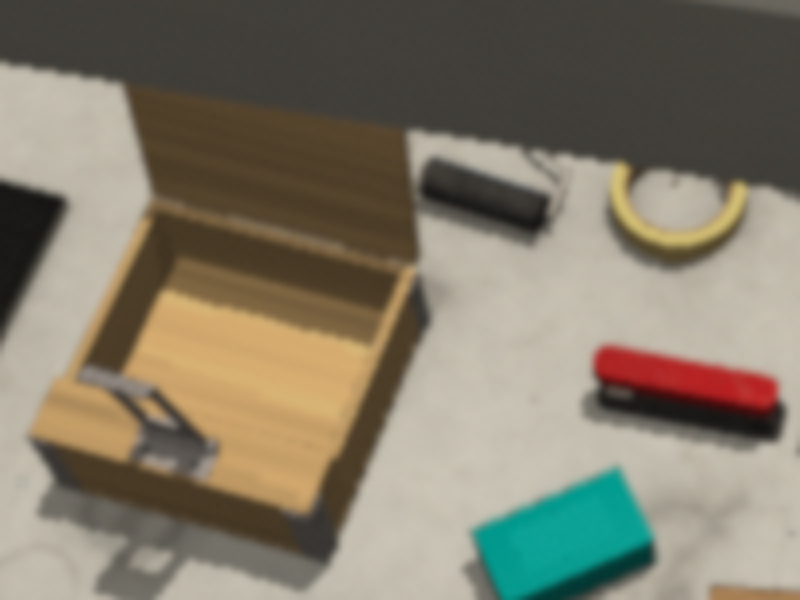

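View pics/cs.png

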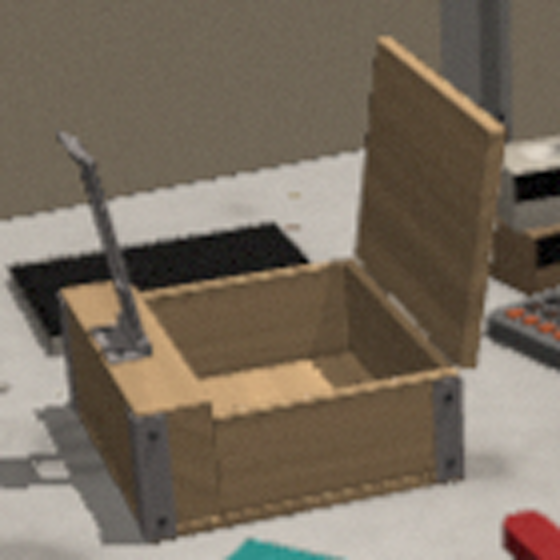

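The crops show the case's front corners at (40,440) and (330,520) in the top crop, with the hasp leaning slightly to the front and the lid slightly past upright. Next I refine the poses.

```bash
cat > m.py <<'E'
from h import *
from scipy.optimize import minimize
def tight(P,a,b,th0=None):
    # best a x b rectangle: maximise soft inlier count of points inside minus area of misfit, via outline histogram
    best=None
    for th in np.radians(np.arange(-90,90,.5)):
        c,s=np.cos(th),np.sin(th);x=P[:,0]*c+P[:,1]*s;y=-P[:,0]*s+P[:,1]*c
        lx,hx=np.percentile(x,[1.5,98.5]);ly,hy=np.percentile(y,[1.5,98.5])
        e=abs(hx-lx-a)+abs(hy-ly-b)+ (hx-lx)*(hy-ly)/.05
        if best is None or e<best[0]:
            mx,my=(lx+hx)/2,(ly+hy)/2;best=(e,np.degrees(th),mx*c-my*s,mx*s+my*c,hx-lx,hy-ly)
    return np.round(best,4)
E
python3 - <<'E'
from m import *
T=dict(np.load('pics/top0.npz'));S=dict(np.load('pics/side0.npz'))
for nm,D in(('top',T),('side',S)):
    W=world(D);g=D['frame'].astype(int);hsv=cv2.cvtColor(D['frame'],cv2.COLOR_RGB2HSV)
    z=W[...,2];x=W[...,0];y=W[...,1]
    m=(abs(z-.046)<.004)&(abs(x-.59)<.1)&(y<-.22)&(y>-.36)&(hsv[...,1]<90)
    m=cv2.morphologyEx(m.astype(np.uint8),cv2.MORPH_OPEN,np.ones((3,3)))>0
    P=W[m][:,:2];print(nm,'carton',len(P),tight(P,.06,.11))
    m=(z>.068)&(z<.092)&(abs(x-.575)<.13)&(abs(y-.139)<.13);print('case',tight(W[m][:,:2],.2,.2))
    q=W[(z>.105)&(z<.24)&(x>.42)&(x<.75)&(abs(y-.14)<.13)]
    yaw=np.radians(-6);c,s=np.cos(yaw),np.sin(yaw)
    lx=(q[:,0]-.575)*c+(q[:,1]-.139)*s;ly=-(q[:,0]-.575)*s+(q[:,1]-.139)*c
    for n,k in(('hasp',lx<0),('lid',lx>.05)):
        if k.sum()>20:
            A=np.polyfit(q[k,2],lx[k],1);print(n,k.sum(),'lx=%.3f*z+%.4f'%tuple(A),'ly',np.percentile(ly[k],[2,98]).round(4),'z',q[k,2].max().round(4),'lx',lx[k].min().round(4),lx[k].max().round(4))
E
```

```text
top carton 367 [  0.1244 -32.       0.619   -0.3116   0.0552   0.0923]
case [ 0.8275 -6.5     0.5724  0.1385  0.2056  0.1998]
hasp 195 lx=-0.207*z+-0.0583 ly [-0.0231  0.0226] z 0.229 lx -0.1132 -0.0803
lid 1645 lx=0.157*z+0.0847 ly [-0.0994  0.0939] z 0.2164 lx 0.0968 0.125
side carton 913 [  0.1297 -28.       0.6187  -0.3161   0.0585   0.1069]
case [ 0.8276 -6.      0.5736  0.1375  0.2045  0.201 ]
hasp 204 lx=-0.200*z+-0.0574 ly [-0.0257  0.0215] z 0.2231 lx -0.1091 -0.0768
lid 1743 lx=0.174*z+0.0837 ly [-0.1013  0.0942] z 0.2287 lx 0.1002 0.1682
```

```bash
python3 - <<'E'
from m import *
for nm in('top','side'):
    D=dict(np.load(f'pics/{nm}0.npz'));W=world(D);hsv=cv2.cvtColor(D['frame'],cv2.COLOR_RGB2HSV)
    x,y,z=W[...,0],W[...,1],W[...,2]
    m=(abs(z-.046)<.004)&(abs(x-.59)<.1)&(y<-.22)&(y>-.40)
    m=cv2.morphologyEx(m.astype(np.uint8),cv2.MORPH_OPEN,np.ones((3,3)))>0
    n,L,st,ce=cv2.connectedComponentsWithStats(m.astype(np.uint8));k=1+st[1:,4].argmax()
    P=W[L==k][:,:2];print(nm,st[k],tight(P,.06,.11),np.round(P.mean(0),4),P.min(0),P.max(0),hsv[L==k].mean(0))
    m=(hsv[...,1]>150)&((hsv[...,0]<8)|(hsv[...,0]>172))&(z>.03)&(abs(x-.62)<.1)&(abs(y+.17)<.12)
    print('stap',W[m].min(0).round(3),W[m].max(0).round(3),tight(W[m][:,:2],.03,.13))
    m=(z<.012)&(z>.004)&(abs(x-.58)<.07)&(abs(y-.137)<.08);print('floor z',np.median(W[m][:,2]) if m.any() else '')
E
```

```text
top [356 225  25  18 147] [ 1.049e-01 -2.500e+01  6.041e-01 -2.998e-01  2.020e-02  7.530e-02] [ 0.6028 -0.3032] [ 0.58344429 -0.33674216] [ 0.62630712 -0.26514675] [ 27.57823129  34.55782313 203.85034014]
stap [ 0.609 -0.231  0.031] [ 0.638 -0.104  0.056] [ 0.0738 -2.5     0.6228 -0.1682  0.0245  0.121 ]
floor z 0.008308527809564703
side [ 355  276   37   34 1021] [  0.1301 -26.5      0.6183  -0.3169   0.0587   0.1079] [ 0.6167 -0.3204] [ 0.56714587 -0.37810463] [ 0.66822246 -0.25476568] [ 20.58178257  30.86092067 203.25661117]
stap [ 0.611 -0.236  0.032] [ 0.64  -0.107  0.053] [ 0.0725 -1.      0.624  -0.1712  0.0238  0.1217]
floor z 0.009781097152084084
```

```bash
python3 - <<'E'
from h import *
out=[]
for nm,b in(('top',(335,200,415,270)),('side',(335,260,415,330))):
    D=dict(np.load(f'pics/{nm}0.npz'));K=D['camera_matrix'];E=D['extrinsics']
    th=np.radians(-27);R=np.array([[np.cos(th),-np.sin(th)],[np.sin(th),np.cos(th)]])
    p=np.array([[.03,.055],[.03,-.055],[-.03,-.055],[-.03,.055]])@R.T+[.618,-.317]
    q=np.c_[p,np.full(4,.046)]@E[:3,:3].T+E[:3,3];q=q@K.T;q=q[:,:2]/q[:,2:]
    im=cv2.resize(cv2.imread(f'pics/{nm}0.png')[b[1]:b[3],b[0]:b[2]],None,fx=5,fy=5,interpolation=2)
    cv2.polylines(im,[np.int32((q-[b[0],b[1]]+.5)*5)],True,(0,0,255),1);out.append(im)
cv2.imwrite('pics/cc.png',np.hstack(out))
E
```

```text
(no output)
```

View pics/cc.png

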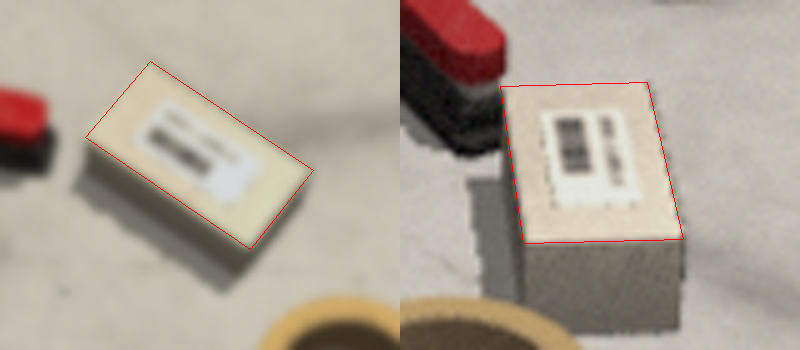

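The predicted outline (0.618, -0.317, yaw -27°) fits the carton in both views: corners at (150,62), (312,170), (250,250), (87,137) in the left half. I'll move above it.

Emit:
send_rows:
  steps: "1 0.0194 -0.032 -0.005 0 0 -0.071;1 0.0194 -0.032 -0.005 0 0 -0.071;1 0.0194 -0.032 -0.005 0 0 -0.071;1 0.0194 -0.032 -0.005 0 0 -0.071;1 0.0194 -0.032 -0.005 0 0 -0.071"

```text
clock: 0.52
eef_pos: [0.2295, 0.3204, 0.2057]
tool_rot: [0.308, 0.952, -0.0, -0.0]
ft_force: [0.8, -0.4, -0.8]
grip_width: 0.0853
grasp_force: 0.0
```

Emit:
send_rows:
  steps: "1 0.0194 -0.032 -0.005 0 0 -0.071;1 0.0194 -0.032 -0.005 0 0 -0.071;1 0.0194 -0.032 -0.005 0 0 -0.071;1 0.0194 -0.032 -0.005 0 0 -0.071;1 0.0194 -0.032 -0.005 0 0 -0.071"

```text
clock: 0.93
eef_pos: [0.3265, 0.1604, 0.181]
tool_rot: [0.471, 0.882, 0.0, -0.0]
ft_force: [0.8, 0.3, 0.0]
grip_width: 0.0854
grasp_force: 0.0
```

Emit:
send_rows:
  steps: "1 0.0194 -0.032 -0.005 0 0 -0.071;1 0.0194 -0.032 -0.005 0 0 -0.071;1 0.0194 -0.032 -0.005 0 0 -0.071;1 0.0194 -0.032 -0.005 0 0 -0.071;1 0.0194 -0.032 -0.005 0 0 -0.071"

```text
clock: 1.35
eef_pos: [0.4236, 0.0003, 0.1559]
tool_rot: [0.62, 0.785, -0.0, -0.0]
ft_force: [-0.1, 0.9, 0.1]
grip_width: 0.0855
grasp_force: 0.0
```

Emit:
send_rows:
  steps: "1 0.0194 -0.032 -0.005 0 0 -0.071;1 0.0194 -0.032 -0.005 0 0 -0.071;1 0.0194 -0.032 -0.005 0 0 -0.071;1 0.0194 -0.032 -0.005 0 0 -0.071;1 0.0194 -0.032 -0.005 0 0 -0.071"

```text
clock: 1.77
eef_pos: [0.5205, -0.1596, 0.1305]
tool_rot: [0.749, 0.663, -0.0, -0.001]
ft_force: [0.9, -0.1, 0.1]
grip_width: 0.0851
grasp_force: 0.0
```

Emit:
send_rows:
  steps: "1 0.0194 -0.032 -0.005 0 0 -0.071;1 0.0194 -0.032 -0.005 0 0 -0.071;1 0.0194 -0.032 -0.005 0 0 -0.071;1 0.0194 -0.032 -0.005 0 0 -0.071;1 0.0194 -0.032 -0.005 0 0 -0.071"

```text
clock: 2.18
eef_pos: [0.6175, -0.3193, 0.1052]
tool_rot: [0.854, 0.521, -0.0, -0.001]
ft_force: [0.3, -0.4, -0.2]
grip_width: 0.0856
grasp_force: 0.0
```

Emit:
send_rows:
  steps: "1 0 0.001 -0.025 0 0 0;1 0 0.001 -0.025 0 0 0;1 0 0 -0.02 0 0 0;1 0 0 -0.015 0 0 0;1 0 0 -0.008 0 0 0"

```text
clock: 2.6
eef_pos: [0.6151, -0.3149, 0.0093]
tool_rot: [0.853, 0.522, -0.002, -0.003]
ft_force: [-0.2, -0.4, -0.5]
grip_width: 0.0856
grasp_force: 0.0
```

Emit:
send_rows:
  steps: "0.3 0 0 0 0 0 0;-1 0 0 0 0 0 0;-1 0 0 0 0 0 0;-1 0 0 0 0 0 0;-1 0 0 0 0 0 0"

```text
clock: 3.02
eef_pos: [0.618, -0.3161, 0.0147]
tool_rot: [0.853, 0.522, 0.001, 0.001]
ft_force: [0.3, -0.5, -1.5]
grip_width: 0.0592
grasp_force: 66.5
```

Emit:
send_rows:
  steps: "-1 0 0 0 0 0 0;-1 0 0 0.005 0 0 0;-1 0 0 0.01 0 0 0;-1 0 0 0.02 0 0 0;-1 0 0 0.03 0 0 0"

```text
clock: 3.43
eef_pos: [0.6152, -0.3148, 0.0764]
tool_rot: [0.853, 0.522, -0.002, -0.003]
ft_force: [-0.8, -0.0, -2.1]
grip_width: 0.0593
grasp_force: 66.6
```

Emit:
send_rows:
  steps: "-1 -0.0019 0.0301 0.02 0 0 0.0244;-1 -0.0019 0.0301 0.02 0 0 0.0244;-1 -0.0019 0.0301 0.02 0 0 0.0244;-1 -0.0019 0.0301 0.015 0 0 0.0244;-1 -0.0019 0.0301 0 0 0 0.0244"

```text
clock: 3.85
eef_pos: [0.6101, -0.1648, 0.1592]
tool_rot: [0.819, 0.573, 0.003, 0.003]
ft_force: [1.3, 0.1, -1.3]
grip_width: 0.0589
grasp_force: 66.7
```

Emit:
send_rows:
  steps: "-1 -0.0019 0.0301 0 0 0 0.0244;-1 -0.0019 0.0301 0 0 0 0.0244;-1 -0.0019 0.0301 0 0 0 0.0244;-1 -0.0019 0.0301 0 0 0 0.0244;-1 -0.0019 0.0301 0 0 0 0.0244"

```text
clock: 4.27
eef_pos: [0.5983, -0.0134, 0.1547]
tool_rot: [0.783, 0.623, 0.001, 0.001]
ft_force: [0.5, 0.1, -1.9]
grip_width: 0.0588
grasp_force: 66.7
```

Emit:
send_rows:
  steps: "-1 -0.0019 0.0301 0 0 0 0.0244;-1 -0.0019 0.0301 0 0 0 0.0244;-1 -0.0019 0.0301 0 0 0 0.0244;-1 -0.0019 0.0301 0 0 0 0.0244;-1 -0.0019 0.0301 0 0 0 0.0244"

```text
clock: 4.68
eef_pos: [0.5887, 0.1372, 0.1547]
tool_rot: [0.743, 0.669, 0.001, 0.0]
ft_force: [0.5, -0.2, -1.2]
grip_width: 0.0591
grasp_force: 66.6
```

Emit:
send_rows:
  steps: "-1 0 0 0 0 0 0;-1 0 0 0 0 0 0;-1 0 0 0 0 0 0;-1 0 0 0 0 0 0;-1 0 0 0 0 0 0"

```text
clock: 5.1
eef_pos: [0.589, 0.1344, 0.1536]
tool_rot: [0.744, 0.668, 0.0, 0.0]
ft_force: [0.7, -0.9, -2.0]
grip_width: 0.0593
grasp_force: 66.7
```

```bash
python3 - <<'E'
from h import *
a=snap('top','t1')['frame'];b=snap('side','s1')['frame'];print(get_obs()['eef_pos'])
f=lambda i:cv2.resize(i,None,fx=3,fy=3,interpolation=2)
cv2.imwrite('pics/v1.png',np.hstack([f(a[130:290,140:270]),f(b[80:240,190:320])])[:,:,::-1])
E
```

```text
[0.58897485 0.13447996 0.1534393 ]
```

View pics/v1.png

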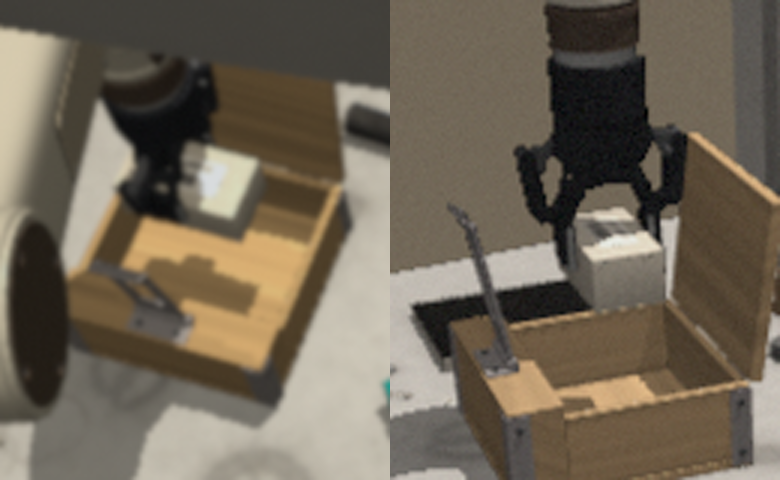

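The carton is held level above the well, clear of hasp and lid. I'll lower it.

Emit:
send_rows:
  steps: "-1 0 0 -0.025 0 0 0;-1 0 0 -0.03 0 0 0;-1 0 0 -0.025 0 0 0;-1 0 0 -0.02 0 0 0;-1 0 0 -0.01 0 0 0"

```text
clock: 5.62
eef_pos: [0.5868, 0.1344, 0.0401]
tool_rot: [0.744, 0.668, -0.002, -0.001]
ft_force: [0.0, 0.5, -2.1]
grip_width: 0.0589
grasp_force: 66.7
```

Emit:
send_rows:
  steps: "-1 0 0 -0.008 0 0 0;-1 0 0 -0.005 0 0 0;-1 0 0 -0.003 0 0 0;-1 0 0 0 0 0 0;-1 0 0 0 0 0 0"

```text
clock: 6.03
eef_pos: [0.5897, 0.1359, 0.0284]
tool_rot: [0.744, 0.669, 0.001, 0.0]
ft_force: [-0.2, 1.0, -0.8]
grip_width: 0.0593
grasp_force: 66.7
```

Emit:
send_rows:
  steps: "-1 0 0 -0.001 0 0 0;-1 0 0 -0.001 0 0 0;-1 0 0 0 0 0 0;-1 0 0 0 0 0 0;-1 0 0 0 0 0 0"

```text
clock: 6.45
eef_pos: [0.5889, 0.1358, 0.0255]
tool_rot: [0.744, 0.669, 0.0, 0.0]
ft_force: [-0.5, -0.1, -0.7]
grip_width: 0.059
grasp_force: 66.7
```

Emit:
send_rows:
  steps: "-1 0 0 -0.001 0 0 0;-1 0 0 -0.001 0 0 0;-1 0 0 0 0 0 0;-1 0 0 0 0 0 0;-1 0 0 0 0 0 0"

```text
clock: 6.87
eef_pos: [0.5888, 0.1357, 0.0232]
tool_rot: [0.744, 0.669, -0.0, -0.0]
ft_force: [-0.2, 0.2, -0.8]
grip_width: 0.0589
grasp_force: 66.7
```

Emit:
send_rows:
  steps: "-1 0 0 -0.001 0 0 0;-1 0 0 0 0 0 0;-1 0 0 0 0 0 0;-1 0 0 0 0 0 0;-1 0 0 0 0 0 0"

```text
clock: 7.28
eef_pos: [0.5888, 0.1357, 0.0223]
tool_rot: [0.744, 0.669, -0.0, -0.0]
ft_force: [-0.7, -0.3, -1.6]
grip_width: 0.059
grasp_force: 66.8
```

Emit:
send_rows:
  steps: "-1 0 0 -0.001 0 0 0;-1 0 0 0 0 0 0;-1 0 0 0 0 0 0;-1 0 0 0 0 0 0;-1 0 0 0 0 0 0"

```text
clock: 7.7
eef_pos: [0.5889, 0.1357, 0.0221]
tool_rot: [0.744, 0.669, 0.0, 0.0]
ft_force: [-2.9, -0.5, 5.0]
grip_width: 0.0592
grasp_force: 67.2
```

Emit:
send_rows:
  steps: "-1 0 0 -0.0005 0 0 0;-1 0 0 0 0 0 0;-1 0 0 0 0 0 0;-1 0 0 0 0 0 0;-1 0 0 0 0 0 0"

```text
clock: 8.12
eef_pos: [0.5889, 0.1357, 0.0221]
tool_rot: [0.744, 0.669, 0.0, 0.0]
ft_force: [-3.3, -0.4, 8.4]
grip_width: 0.0589
grasp_force: 67.8
```

Contact is felt (about 8 N on the floor). Now release, rise, and go straddle the lid's edge off to one side of the catch.

Emit:
send_rows:
  steps: "0.7 0 0 0 0 0 0;0.7 0 0 0 0 0 0;0.7 0 0 0 0 0 0;0.7 0 0 0.01 0 0 0;0.7 0 0 0.02 0 0 0"

```text
clock: 8.53
eef_pos: [0.5864, 0.1351, 0.0485]
tool_rot: [0.744, 0.669, -0.003, -0.002]
ft_force: [-0.1, -0.5, 0.7]
grip_width: 0.0722
grasp_force: 0.0
```

Emit:
send_rows:
  steps: "0.7 0 0 0.035 0 0 0;0.7 0 0 0.04 0 0 0;0.7 0 0 0.04 0 0 0;0.7 0 0 0.04 0 0 0;0.7 0 0 0.04 0 0 0"

```text
clock: 8.95
eef_pos: [0.5884, 0.1356, 0.2485]
tool_rot: [0.744, 0.669, 0.0, 0.0]
ft_force: [1.1, 0.7, 0.2]
grip_width: 0.0724
grasp_force: 0.0
```

Emit:
send_rows:
  steps: "0.7 0 0 0.02 0 0 0;0.6 0.02 -0.0143 0 0 0 0;0.6 0.02 -0.0143 0 0 0 0;0.6 0.02 -0.0143 0 0 0 0;0.6 0.02 -0.0143 0 0 0 0"

```text
clock: 9.37
eef_pos: [0.6695, 0.078, 0.267]
tool_rot: [0.743, 0.669, 0.001, 0.0]
ft_force: [0.6, -0.2, 0.4]
grip_width: 0.0682
grasp_force: 0.0
```

Emit:
send_rows:
  steps: "0.6 0.0184 -0.0143 0 0 0 0;0.5 0 0 0 0 0 0;0.5 0 0 0 0 0 0;0.5 0 0 0 0 0 0;0.5 0 0 0 0 0 0"

```text
clock: 9.78
eef_pos: [0.6866, 0.065, 0.2664]
tool_rot: [0.743, 0.669, 0.0, -0.0]
ft_force: [-0.4, -0.4, -1.1]
grip_width: 0.0639
grasp_force: 0.0
```

```bash
python3 - <<'E'
from h import *
a=snap('top','t2')['frame'];b=snap('side','s2')['frame'];o=get_obs();print(o['eef_pos'],o['joint_pos'],o['grip_width'])
f=lambda i:cv2.resize(i,None,fx=3,fy=3,interpolation=2)
cv2.imwrite('pics/v2.png',np.hstack([f(a[130:290,140:270]),f(b[80:240,190:320])])[:,:,::-1])
E
```

```text
[0.68660111 0.06505979 0.26668955] [9.44177097e-02 6.53447360e-01 7.33344139e-01 1.65001845e+00
 1.28434441e-04 1.76999347e+00] 0.0640539149542981
```

View pics/v2.png

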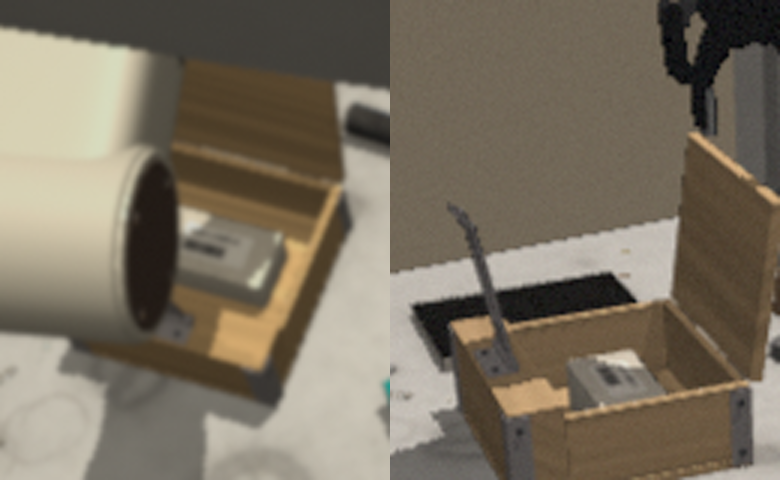

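The carton lies flat in the well; the fingers (705,130 in the right half) stand just above the lid's edge. Lower them astride it and pull forward.

Emit:
send_rows:
  steps: "0.5 0 0 -0.025 0 0 0;0.5 0 0 -0.025 0 0 0;0.5 0 0 -0.018 0 0 0;0.5 0 0 0 0 0 0;0.5 0 0 0 0 0 0"

```text
clock: 10.3
eef_pos: [0.686, 0.0647, 0.1974]
tool_rot: [0.743, 0.669, -0.001, -0.001]
ft_force: [-0.4, 0.2, -0.0]
grip_width: 0.0642
grasp_force: 0.0
```

Emit:
send_rows:
  steps: "0.5 -0.0109 0.0012 0 0 0 0;0.5 -0.0109 0.0012 0 0 0 0;0.5 -0.0109 0.0012 0 0 0 0;0.5 -0.0109 0.0012 0 0 0 0;0.5 -0.0109 0.0012 0 0 0 0"

```text
clock: 10.72
eef_pos: [0.6352, 0.0705, 0.2021]
tool_rot: [0.744, 0.669, 0.004, 0.003]
ft_force: [2.7, -0.2, 2.2]
grip_width: 0.064
grasp_force: 1.5
```

```bash
cat > lid.py <<'E'
from m import *
def lidfit(D):
    W=world(D);q=W.reshape(-1,3);hsv=cv2.cvtColor(D['frame'],cv2.COLOR_RGB2HSV).reshape(-1,3)
    yaw=np.radians(-6.2);c,s=np.cos(yaw),np.sin(yaw)
    lx=(q[:,0]-.5725)*c+(q[:,1]-.137)*s;ly=-(q[:,0]-.5725)*s+(q[:,1]-.137)*c;z=q[:,2]
    k=(hsv[:,0]<25)&(hsv[:,1]>60)&(abs(ly)<.1)&(lx>-.1)&(lx<.2)&(z>.095)&(z<.26)
    return lx[k],ly[k],z[k]
E
python3 - <<'E'
from lid import *
lx,ly,z=lidfit(camera('side'))
th=np.arctan2(z-.075,.1-lx);print(len(z),np.percentile(th,[5,50,95]),z.max(),get_obs()['ft_force'])
E
```

```text
1492 [1.47147223 1.50080027 1.59353266] 0.2545264073966283 [-0.69834677  0.12257233  1.51962899]
```

Emit:
send_rows:
  steps: "0.5 -0.0109 0.0012 0 0 0 0;0.5 -0.0109 0.0012 0 0 0 0;0.5 -0.0109 0.0012 0 0 0 0;0.5 -0.0109 0.0012 -0.004 0 0 0;0.5 -0.0109 0.0012 -0.005 0 0 0"

```text
clock: 11.18
eef_pos: [0.5803, 0.0766, 0.1922]
tool_rot: [0.743, 0.669, 0.003, 0.002]
ft_force: [1.4, 0.3, 2.6]
grip_width: 0.0639
grasp_force: 1.0
```

Emit:
send_rows:
  steps: "0.5 -0.0109 0.0012 -0.007 0 0 0;0.5 -0.0109 0.0012 -0.009 0 0 0;0.5 0 0 0 0 0 0;0.5 0 0 0 0 0 0;0.5 0 0 0 0 0 0"

```text
clock: 11.6
eef_pos: [0.5577, 0.0788, 0.1742]
tool_rot: [0.744, 0.669, 0.001, 0.001]
ft_force: [0.6, 0.6, 0.9]
grip_width: 0.064
grasp_force: 0.0
```

```bash
python3 - <<'E'
from lid import *
lx,ly,z=lidfit(camera('side'))
th=np.arctan2(z-.075,.1-lx);print(len(z),np.percentile(th,[5,50,95]),z.max(),get_obs()['ft_force'])
E
```

```text
563 [0.84431621 0.91710071 1.15800743] 0.2582182098480606 [-0.73207852 -0.93289324  0.49311318]
```

Emit:
send_rows:
  steps: "0.5 0 0 0.025 0 0 0;0.5 0 0 0.035 0 0 0;0.5 0 0 0.01 0 0 0;-1 0.0249 -0.0027 0 0 0 0;-1 0.0248 -0.0027 0 0 0 0"

```text
clock: 12.07
eef_pos: [0.6078, 0.0734, 0.2458]
tool_rot: [0.743, 0.669, 0.002, 0.001]
ft_force: [1.4, 1.1, -0.4]
grip_width: 0.0411
grasp_force: 0.0
```

Emit:
send_rows:
  steps: "-1 0 0 0 0 0 0;-1 0 0 -0.015 0 0 0;-1 0 0 -0.015 0 0 0;-1 0 0 -0.015 0 0 0;-1 -0.003 0.0003 -0.01 0 0 0"

```text
clock: 12.48
eef_pos: [0.603, 0.0733, 0.1861]
tool_rot: [0.744, 0.669, -0.001, -0.0]
ft_force: [0.5, 0.1, -0.0]
grip_width: 0.0002
grasp_force: 0.0
```

Emit:
send_rows:
  steps: "-1 -0.005 0.0005 -0.01 0 0 0;-1 -0.005 0.0005 -0.01 0 0 0;-1 -0.005 0.0005 -0.01 0 0 0;-1 -0.005 0.0005 -0.01 0 0 0;-1 -0.005 0.0005 -0.01 0 0 0"

```text
clock: 12.9
eef_pos: [0.5784, 0.076, 0.138]
tool_rot: [0.744, 0.669, 0.001, 0.0]
ft_force: [0.3, 0.5, 1.6]
grip_width: 0.0005
grasp_force: 0.7
```

Emit:
send_rows:
  steps: "-1 -0.005 0.0005 -0.01 0 0 0;-1 -0.004 0.0004 -0.01 0 0 0;-1 -0.003 0.0003 -0.008 0 0 0;-1 -0.002 0.0002 -0.006 0 0 0;-1 0 0 0 0 0 0"

```text
clock: 13.32
eef_pos: [0.5629, 0.0772, 0.1025]
tool_rot: [0.744, 0.669, -0.001, -0.001]
ft_force: [-0.2, 0.5, 0.6]
grip_width: -0.0001
grasp_force: 0.0
```

Emit:
send_rows:
  steps: "-1 0 0 -0.005 0 0 0;-1 0 0 -0.005 0 0 0;-1 0 0 -0.003 0 0 0;-1 0 0 -0.002 0 0 0;-1 0 0 0 0 0 0"

```text
clock: 13.73
eef_pos: [0.5639, 0.0773, 0.0882]
tool_rot: [0.744, 0.669, -0.0, -0.0]
ft_force: [-0.2, 0.7, 1.5]
grip_width: 0.0001
grasp_force: 0.0
```

Emit:
send_rows:
  steps: "-1 0 0 -0.001 0 0 0;-1 0 0 0 0 0 0;-1 0 0 -0.001 0 0 0;-1 0 0 0 0 0 0;-1 0 0 0 0 0 0"

```text
clock: 14.15
eef_pos: [0.5644, 0.0773, 0.0871]
tool_rot: [0.744, 0.669, 0.0, 0.0]
ft_force: [-0.5, 0.4, 1.8]
grip_width: 0.0
grasp_force: 0.7
```

Emit:
send_rows:
  steps: "-1 0 0 -0.001 0 0 0;-1 0 0 0 0 0 0;-1 0 0 -0.001 0 0 0;-1 0 0 0 0 0 0;-1 0 0 0 0 0 0"

```text
clock: 14.57
eef_pos: [0.5644, 0.0774, 0.087]
tool_rot: [0.744, 0.669, 0.001, 0.001]
ft_force: [-3.7, -0.8, 11.7]
grip_width: 0.0004
grasp_force: 5.8
```

Emit:
send_rows:
  steps: "-1 0 0 -0.001 0 0 0;-1 0 0 0 0 0 0;-1 0 0 0 0 0 0;-1 0 0 0 0 0 0;-1 0 0 0 0 0 0"

```text
clock: 14.98
eef_pos: [0.5644, 0.0774, 0.0869]
tool_rot: [0.744, 0.669, 0.001, 0.001]
ft_force: [-6.6, -0.2, 16.8]
grip_width: -0.0002
grasp_force: 8.3
```

The lid is shut (TCP at 87 mm, force building). Next: rise, turn a quarter, and go in front of the hasp.

Emit:
send_rows:
  steps: "-1 0 0 0.037 0 0 0;-1 0 0 0.037 0 0 0;-1 0 0 0.037 0 0 0.121;-1 0 0 0.037 0 0 0.121;-1 0 0 0.039 0 0 0.121"

```text
clock: 15.4
eef_pos: [0.5634, 0.0773, 0.2722]
tool_rot: [0.608, 0.794, -0.0, -0.0]
ft_force: [1.2, 0.5, 0.2]
grip_width: 0.0
grasp_force: 0.0
```

Emit:
send_rows:
  steps: "-1 -0.0252 0.0148 0 0 0 0.121;-1 -0.0252 0.0148 0 0 0 0.121;-1 -0.0252 0.0148 0 0 0 0.121;-1 -0.0252 0.0148 0 0 0 0.121;-1 -0.0252 0.0148 0 0 0 0.121"

```text
clock: 15.82
eef_pos: [0.4368, 0.1518, 0.2707]
tool_rot: [0.344, 0.939, 0.0, 0.0]
ft_force: [0.1, -0.0, -0.3]
grip_width: -0.0001
grasp_force: 0.0
```

Emit:
send_rows:
  steps: "-1 0 0 0 0 0 0.121;-1 0 0 0 0 0 0.121;-1 0 0 0 0 0 0.121;-1 0 0 0 0 0 0.121;-1 0 0 0 0 0 0.12"

```text
clock: 16.23
eef_pos: [0.4379, 0.1515, 0.2708]
tool_rot: [0.049, 0.999, 0.0, 0.0]
ft_force: [-0.3, 0.2, -1.0]
grip_width: 0.0001
grasp_force: 0.0
```

```bash
python3 - <<'E'
from h import *
c=snap('top','t3');d=snap('side','s3');a,b=c['frame'],d['frame'];o=get_obs();print(o['eef_pos'],o['tool_rot'],o['joint_pos'])
f=lambda i:cv2.resize(i,None,fx=3,fy=3,interpolation=2)
cv2.imwrite('pics/v3.png',np.hstack([f(a[130:290,140:270]),f(b[80:240,190:320])])[:,:,::-1])
yaw=np.radians(-6.2);cc,s=np.cos(yaw),np.sin(yaw)
for D in(c,d):
    q=world(D).reshape(-1,3);lx=(q[:,0]-.5725)*cc+(q[:,1]-.137)*s;ly=-(q[:,0]-.5725)*s+(q[:,1]-.137)*cc;z=q[:,2]
    k=(abs(ly)<.08)&(abs(lx)<.04)
    print('lid z',[np.median(z[k&(abs(lx-t)<.01)&(abs(ly)>.03)]).round(4) for t in(-.03,0,.03)])
    k=(abs(ly)<.03)&(abs(lx+.01)<.05)&(z>.11)&(z<.135);print('catch',k.sum(),np.percentile(lx[k],[5,50,95]),np.percentile(ly[k],[5,50,95]),z[k].max())
    k=(abs(ly)<.03)&(lx<-.06)&(lx>-.12)&(z>.1)&(z<.23);print('hasp',k.sum(),np.polyfit(z[k],lx[k],1),np.median(ly[k]))
E
```

```text
[0.43797857 0.15139513 0.27076309] [ 5.24485334e-02  9.98623628e-01 -1.93702667e-05 -1.62157972e-05] [ 3.32825805e-01  1.53619818e-01 -1.39915849e-03  1.41582196e+00
 -2.37113716e-05  4.37771024e-01]
lid z [np.float64(0.0875), np.float64(0.0873), np.float64(0.0877)]
catch 94 [-0.03429776 -0.01423768  0.00565486] [-0.0035813  -0.00024461  0.00622559] 0.13410729398801924
hasp 187 [-0.19775779 -0.05771567] -0.006564418157814214
lid z [np.float64(0.0887), np.float64(0.0888), np.float64(0.0885)]
catch 144 [-0.03169738 -0.0118908   0.00759211] [-0.00472801 -0.00042147  0.0061167 ] 0.13072327939612127
hasp 210 [-0.19593974 -0.05574184] -0.010351836261112905
```

View pics/v3.png

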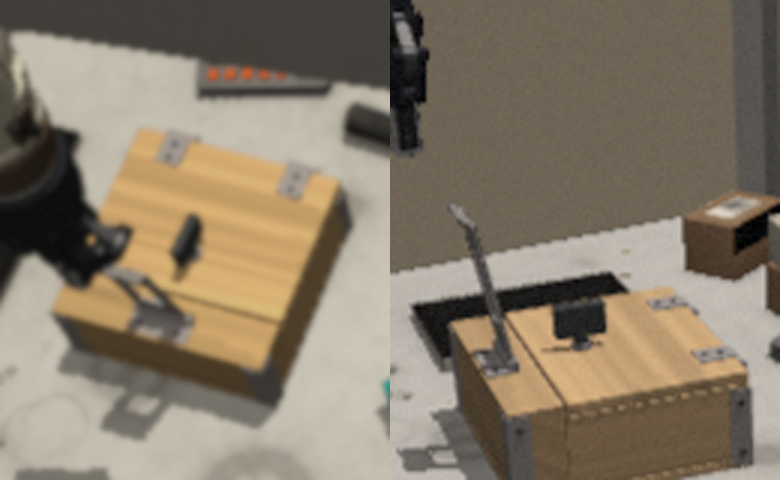

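The lid is flush (87–88 mm), the catch (580,320 right half) lines up with x, and the hasp is still open. Descend in front of the hasp and push.

Emit:
send_rows:
  steps: "-1 0 0 -0.03 0 0 0;-1 0 0 -0.03 0 0 0;-1 0 0 -0.015 0 0 0;-1 0 0 0 0 0 0;-1 0 0 0 0 0 0"

```text
clock: 16.75
eef_pos: [0.4375, 0.1511, 0.1954]
tool_rot: [0.053, 0.999, -0.0, -0.001]
ft_force: [-0.7, 1.0, 1.6]
grip_width: -0.0002
grasp_force: 0.0
```

Emit:
send_rows:
  steps: "-1 0.0105 -0.0011 0 0 0 0;-1 0.0105 -0.0011 0 0 0 0;-1 0.0105 -0.0011 0 0 0 0;-1 0.0105 -0.0011 0 0 0 0;-1 0.0105 -0.0011 0 0 0 0"

```text
clock: 17.17
eef_pos: [0.4928, 0.1459, 0.1968]
tool_rot: [0.053, 0.999, 0.0, 0.001]
ft_force: [-1.0, 0.1, 0.3]
grip_width: 0.0001
grasp_force: 0.4
```

Emit:
send_rows:
  steps: "-1 0.0105 -0.0011 0 0 0 0;-1 0.0105 -0.0011 -0.001 0 0 0;-1 0.0105 -0.0011 -0.002 0 0 0;-1 0.0105 -0.0011 -0.002 0 0 0;-1 0.0105 -0.0011 -0.003 0 0 0"

```text
clock: 17.58
eef_pos: [0.5443, 0.1402, 0.1876]
tool_rot: [0.053, 0.999, 0.0, -0.0]
ft_force: [-1.3, -0.6, -0.4]
grip_width: -0.0005
grasp_force: 0.4
```

```bash
python3 - <<'E'
from h import *
c=snap('top','t4');d=snap('side','s4');a,b=c['frame'],d['frame'];o=get_obs();print(o['eef_pos'],o['ft_force'])
f=lambda i:cv2.resize(i,None,fx=3,fy=3,interpolation=2)
cv2.imwrite('pics/v4.png',np.hstack([f(a[130:290,140:270]),f(b[80:240,190:320])])[:,:,::-1])
E
```

```text
[0.54484204 0.140059   0.18693511] [-0.10710969 -0.68754502  0.47060616]
```

View pics/v4.png

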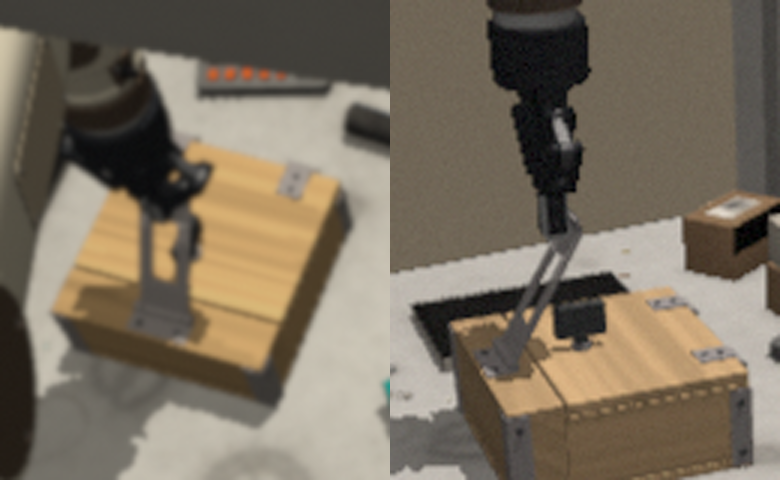

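The finger sits in the crook under the hasp's lip (565,215 right half), hasp about 1 rad. Continue along the arc down to flat.

Emit:
send_rows:
  steps: "-1 0.009 -0.001 -0.0065 0 0 0;-1 0.009 -0.001 -0.0065 0 0 0;-1 0.0085 -0.0009 -0.007 0 0 0;-1 0.0085 -0.0009 -0.007 0 0 0;-1 0.0045 -0.0005 -0.007 0 0 0"

```text
clock: 18.1
eef_pos: [0.5839, 0.136, 0.1528]
tool_rot: [0.052, 0.999, 0.0, 0.0]
ft_force: [0.3, -0.6, 0.3]
grip_width: -0.0
grasp_force: 0.3
```

Emit:
send_rows:
  steps: "-1 0.0045 -0.0005 -0.007 0 0 0;-1 0.0045 -0.0005 -0.007 0 0 0;-1 0.0025 -0.0003 -0.0073 0 0 0;-1 0.0025 -0.0003 -0.0073 0 0 0;-1 0.0025 -0.0003 -0.0073 0 0 0"

```text
clock: 18.52
eef_pos: [0.5992, 0.1342, 0.1172]
tool_rot: [0.052, 0.999, 0.0, -0.0]
ft_force: [-0.4, 0.2, 0.2]
grip_width: -0.0
grasp_force: 0.3
```

Emit:
send_rows:
  steps: "-1 0.001 0 -0.006 0 0 0;-1 0 0 -0.005 0 0 0;-1 0 0 -0.004 0 0 0;-1 0 0 -0.003 0 0 0;-1 0 0 0 0 0 0"

```text
clock: 18.93
eef_pos: [0.5996, 0.1341, 0.0992]
tool_rot: [0.052, 0.999, -0.0, -0.001]
ft_force: [1.0, 0.7, 0.7]
grip_width: 0.0001
grasp_force: 0.0
```

Emit:
send_rows:
  steps: "-1 0 0 -0.003 0 0 0;-1 0 0 -0.002 0 0 0;-1 0 0 -0.001 0 0 0;-1 0 0 0 0 0 0;-1 0 0 0 0 0 0"

```text
clock: 19.35
eef_pos: [0.6, 0.1342, 0.0939]
tool_rot: [0.052, 0.999, -0.0, -0.0]
ft_force: [-0.3, 0.3, -0.4]
grip_width: -0.0002
grasp_force: 0.0
```

Emit:
send_rows:
  steps: "-1 0 0 -0.001 0 0 0;-1 0 0 0 0 0 0;-1 0 0 -0.001 0 0 0;-1 0 0 0 0 0 0;-1 0 0 0 0 0 0"

```text
clock: 19.77
eef_pos: [0.6002, 0.1342, 0.0929]
tool_rot: [0.052, 0.999, 0.0, 0.0]
ft_force: [-1.6, -0.3, 5.5]
grip_width: -0.0001
grasp_force: 2.6
```

Emit:
send_rows:
  steps: "-1 0 0 -0.001 0 0 0;-1 0 0 0 0 0 0;-1 0 0 -0.001 0 0 0;-1 0 0 0 0 0 0;-1 0 0 0 0 0 0"

```text
clock: 20.18
eef_pos: [0.6002, 0.1342, 0.0927]
tool_rot: [0.052, 0.999, 0.0, 0.001]
ft_force: [-4.5, -0.8, 13.1]
grip_width: -0.0002
grasp_force: 6.5
```

Emit:
send_rows:
  steps: "-1 0 0 0.025 0 0 0;-1 0 0 0.025 0 0 0;-1 0 0 0.03 0 0 0;0 0 0 0 0 0 0;0 0 0 0 0 0 0"

```text
clock: 20.6
eef_pos: [0.6017, 0.1345, 0.1724]
tool_rot: [0.052, 0.999, 0.001, 0.003]
ft_force: [0.3, -0.2, 0.6]
grip_width: 0.0233
grasp_force: 0.0
```

```bash
python3 - <<'E'
from h import *
c=snap('top','t5');d=snap('side','s5');o=get_obs();print(o['eef_pos'],o['grip_width'])
b=d['frame'];f=lambda i:cv2.resize(i,None,fx=3,fy=3,interpolation=2)
cv2.imwrite('pics/v5.png',np.hstack([f(c['frame'][130:290,140:270]),f(b[80:240,190:320])])[:,:,::-1])
yaw=np.radians(-6.2);cc,s=np.cos(yaw),np.sin(yaw)
q=world(d).reshape(-1,3);lx=(q[:,0]-.5725)*cc+(q[:,1]-.137)*s;ly=-(q[:,0]-.5725)*s+(q[:,1]-.137)*cc;z=q[:,2]
sat=cv2.cvtColor(b,cv2.COLOR_RGB2HSV)[...,1].ravel()
k=(abs(ly)<.03)&(abs(lx+.01)<.05)&(z>.112)&(z<.135);print('catch',k.sum(),np.percentile(lx[k],[5,50,95]),np.percentile(ly[k],[5,50,95]))
k=(abs(ly+.017)<.005)&(z>.08)&(z<.12)
for t in np.arange(-.06,.05,.02): kk=k&(abs(lx-t)<.01);print(round(t,2),kk.sum(),np.median(z[kk]).round(4))
E
```

```text
[0.59969128 0.13407328 0.16929065] 0.03802057341332451
catch 130 [-0.0316548  -0.01288183  0.0075176 ] [-0.00424384 -0.00028461  0.00541884]
-0.06 30 0.0925
-0.04 29 0.0918
-0.02 27 0.0916
0.0 27 0.0922
0.02 27 0.0918
0.04 30 0.0906
```

View pics/v5.png

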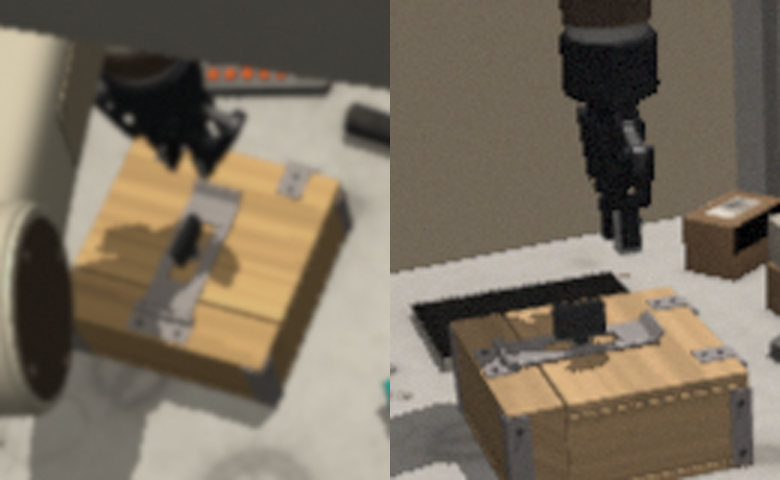

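The hasp lies flat (upper face about 92 mm), the catch standing through its slot. Move over the catch, grip its bar.

Emit:
send_rows:
  steps: "0 -0.013 0.0016 0 0 0 0;0 -0.013 0.0016 0 0 0 0;0 -0.0133 0.0015 0 0 0 0;0 0 0 0 0 0 0;0 0 0 0 0 0 0"

```text
clock: 21.12
eef_pos: [0.5598, 0.1387, 0.1687]
tool_rot: [0.052, 0.999, -0.0, -0.001]
ft_force: [0.5, -0.1, 0.6]
grip_width: 0.0428
grasp_force: 0.0
```

Emit:
send_rows:
  steps: "0 0 0 -0.02 0 0 0;0 0 0 -0.02 0 0 0;0 0 0 -0.015 0 0 0;0 0 0 -0.01 0 0 0;0 0 0 -0.002 0 0 0"

```text
clock: 21.53
eef_pos: [0.5597, 0.1384, 0.1]
tool_rot: [0.053, 0.999, -0.001, -0.002]
ft_force: [0.1, 0.1, -0.8]
grip_width: 0.0429
grasp_force: 0.0
```

Emit:
send_rows:
  steps: "-0.3 0 0 0 0 0 0;-0.6 0 0 0 0 0 0;-1 0 0 0 0 0 0;-1 0 0 0 0 0 0;-1 0 0 0 0 0 0"

```text
clock: 21.95
eef_pos: [0.5617, 0.1403, 0.104]
tool_rot: [0.052, 0.999, 0.001, 0.001]
ft_force: [0.3, 5.0, -0.5]
grip_width: 0.0088
grasp_force: 60.4
```

Emit:
send_rows:
  steps: "-1 0 0 0 0 0 0;-1 0 0 0 0 0 0;-1 0 0 0 0 0 0;-1 0 0 0 0 0 0;-1 0 0 0 0 0 0"

```text
clock: 22.37
eef_pos: [0.5617, 0.1403, 0.104]
tool_rot: [0.052, 0.999, 0.001, 0.001]
ft_force: [0.5, 5.3, 0.6]
grip_width: 0.0091
grasp_force: 60.4
```

Emit:
send_rows:
  steps: "-1 0 0.001 0 0 0 0;-1 0 0 0 0 0 0;-1 0 0 0 0 0 -0.05;-1 0 0 0 0 0 -0.08;-1 0 0 0 0 0 -0.08"

```text
clock: 22.78
eef_pos: [0.5617, 0.1402, 0.104]
tool_rot: [0.158, 0.987, 0.0, 0.001]
ft_force: [-0.5, 3.1, 2.6]
grip_width: 0.0084
grasp_force: 60.7
```

Emit:
send_rows:
  steps: "-1 0 0 0 0 0 -0.08;-1 0 0 0 0 0 -0.08;-1 0 0 0 0 0 -0.08;-1 0 0 0 0 0 -0.08;-1 0 0 0 0 0 -0.08"

```text
clock: 23.2
eef_pos: [0.5614, 0.14, 0.1039]
tool_rot: [0.352, 0.936, 0.0, 0.001]
ft_force: [0.4, 2.2, 3.8]
grip_width: 0.0086
grasp_force: 60.8
```

Emit:
send_rows:
  steps: "-1 0 0 0 0 0 -0.08;-1 0 0 0 0 0 -0.08;-1 0 0 0 0 0 -0.08;-1 0 0 0 0 0 -0.08;-1 0 0 0 0 0 -0.08"

```text
clock: 23.62
eef_pos: [0.5612, 0.1398, 0.1039]
tool_rot: [0.531, 0.848, 0.0, 0.001]
ft_force: [-1.2, 3.1, 3.7]
grip_width: 0.0088
grasp_force: 60.9
```

Emit:
send_rows:
  steps: "-1 0 0 0 0 0 -0.08;-1 0 0 0 0 0 -0.08;-1 0 0 0 0 0 -0.08;-1 0 0 0 0 0 -0.08;-1 0 0 0 0 0 -0.08"

```text
clock: 24.03
eef_pos: [0.5609, 0.1398, 0.104]
tool_rot: [0.688, 0.725, 0.0, 0.0]
ft_force: [-1.3, 2.0, 4.8]
grip_width: 0.0086
grasp_force: 61.0
```

Emit:
send_rows:
  steps: "-1 0 0 0 0 0 -0.03;-1 0 0 0 0 0 -0.03;-1 0 0 0 0 0 -0.03;-1 0 0 0 0 0 0;-1 0 0 0 0 0 0"

```text
clock: 24.45
eef_pos: [0.5609, 0.1398, 0.1039]
tool_rot: [0.719, 0.695, 0.0, 0.0]
ft_force: [-1.8, 3.6, 5.5]
grip_width: 0.009
grasp_force: 61.2
```

```bash
cat > c.py <<'E'
from h import *
o=get_obs();print(o['eef_pos'],o['ft_torque'],o['ft_force']);r=o['tool_rot'];print('dir',np.degrees(2*np.arctan2(r[1],r[0]))-90, 'q6',o['joint_pos'][5])
yaw=np.radians(-6.2);cc,s=np.cos(yaw),np.sin(yaw)
for n in('side','top'):
    d=camera(n);q=world(d).reshape(-1,3);lx=(q[:,0]-.5725)*cc+(q[:,1]-.137)*s;ly=-(q[:,0]-.5725)*s+(q[:,1]-.137)*cc;z=q[:,2]
    k=(abs(ly)<.03)&(abs(lx+.012)<.03)&(z>.112)&(z<.135)
    if k.sum()>20: print(n,'catch',k.sum(),np.percentile(lx[k],[5,50,95]),np.percentile(ly[k],[5,50,95]),'ang',cv2.minAreaRect(np.float32(np.c_[lx,ly][k]*1000)))
    k=(abs(abs(ly)-.017)<.005)&(z>.08)&(z<.12);print('hasp',[np.median(z[k&(abs(lx-t)<.01)]).round(4) for t in(-.05,.02,.035)])
    k=(abs(abs(ly)-.06)<.03)&(abs(lx-.03)<.06)&(z>.07)&(z<.12);print('lid',np.median(z[k]))
E
python3 c.py
```

```text
[0.56086398 0.13981999 0.10393526] [ 0.38821597  0.51413592 -0.03519205] [-1.75005111  3.59270532  5.50140476]
dir -1.9068192333261322 q6 1.848421007594803
side catch 147 [-0.02883156 -0.01309032  0.00386272] [-0.01977046 -0.00665061  0.0057743 ] ang ((-14.118325233459473, -2.1006851196289062), (33.867218017578125, 34.99966049194336), 51.37665557861328)
hasp [np.float64(0.0939), np.float64(0.0925), np.float64(0.094)]
lid 0.08859545868213259
top catch 61 [-0.03002812 -0.01595305 -0.00216715] [-0.01921418 -0.00924677 -0.00203361] ang ((-12.336533546447754, -12.709599494934082), (21.890901565551758, 39.07343292236328), 89.21273803710938)
hasp [np.float64(0.0938), np.float64(0.0944), np.float64(0.0935)]
lid 0.0874290120649861
```

Emit:
send_rows:
  steps: "-1 0 0 0 0 0 -0.02;-1 0 0 0 0 0 -0.02;-1 0 0 0 0 0 0;-1 0 0 0 0 0 0;-1 0 0 0 0 0 0"

```text
clock: 24.97
eef_pos: [0.5609, 0.1399, 0.1039]
tool_rot: [0.732, 0.682, 0.0, 0.0]
ft_force: [-1.9, 1.5, 6.3]
grip_width: 0.0089
grasp_force: 62.1
```

```bash
python3 c.py | head -2
```

```text
[0.56085886 0.13985647 0.10391832] [0.33363824 0.45472217 0.66324847] [-1.93218486  1.46180922  6.34428848]
dir -4.061385131499463 q6 1.8862660038665047
```

The stop is felt (torque up to 0.66 N m). Release and withdraw.

Emit:
send_rows:
  steps: "-0.4 0 0 0 0 0 0;-0.2 0 0 0 0 0 0;-0.2 0 0 0 0 0 0;-0.2 0 0 0.01 0 0 0;-0.2 0 0 0.03 0 0 0"

```text
clock: 25.48
eef_pos: [0.5573, 0.1387, 0.1388]
tool_rot: [0.733, 0.68, -0.005, -0.002]
ft_force: [-0.4, -0.1, -0.2]
grip_width: 0.0342
grasp_force: 0.0
```

Emit:
send_rows:
  steps: "-0.2 0 0 0.04 0 0 0;-0.2 0 0 0.04 0 0 0;-0.2 -0.04 0 0.02 0 0 0;-0.2 -0.04 0 0 0 0 0;-0.2 -0.04 0 0 0 0 0"

```text
clock: 25.9
eef_pos: [0.4439, 0.1399, 0.2437]
tool_rot: [0.733, 0.68, 0.002, 0.001]
ft_force: [0.2, 0.9, 0.2]
grip_width: 0.0342
grasp_force: 0.0
```

Emit:
send_rows:
  steps: "-0.2 -0.04 0.02 0 0 0 0;-0.2 -0.02 0.03 0 0 0 0;-0.2 0 0.03 0 0 0 0;-0.2 0 0 0 0 0 0;-0.2 0 0 0 0 0 0"

```text
clock: 26.32
eef_pos: [0.3861, 0.2194, 0.2423]
tool_rot: [0.732, 0.682, 0.0, 0.0]
ft_force: [-0.4, 0.0, -0.2]
grip_width: 0.0344
grasp_force: 0.0
```

```bash
python3 c.py
```

```text
[0.38608372 0.21939944 0.24226528] [-0.03856251  0.04103517  0.0014258 ] [-0.38246987  0.03227588 -0.19708404]
dir -4.072106018232688 q6 2.159074113022793
side catch 77 [-0.01743628 -0.01438962 -0.00769589] [-0.0194793  -0.00380088  0.02203545] ang ((-12.16092300415039, 2.052013397216797), (10.717105865478516, 47.44573974609375), 4.032690048217773)
hasp [np.float64(0.0936), np.float64(0.0925), np.float64(0.0933)]
lid 0.08867780764151928
top catch 92 [-0.01883996 -0.01566004 -0.00943475] [-0.01891774 -0.00034159  0.01973401] ang ((-13.842400550842285, 1.4675979614257812), (12.593157768249512, 43.64033889770508), 3.4156181812286377)
hasp [np.float64(0.0931), np.float64(0.0929), np.float64(0.0926)]
lid 0.08742929304382707
```

```bash
python3 -c "
from workcell import *
print(job_done())"
```

```text
the job is handed in; nothing more can be done
None
```

The job is handed in at about 26 s: the pale carton lies flat in the case, the lid is shut, the hasp is flat over the catch, and the catch is turned clockwise to its stop. The arm never touched the tall carton, stapler or tape roll.

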